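Fit and lock the saw's throat plate

ROBOT

A 7-joint arm with a two-finger parallel gripper is mounted at the origin on the work surface. World frame = base frame: x ahead of the robot, y to its left, z up, the work surface at z = 0. Lengths are in m, angles in rad, forces in N, time in s.
With the tool pointing down it reaches from about 0.4 to 0.925 m from the base axis. Payload 4.1 kg.
Tool frame: the origin (TCP) lies between the finger pads; the fingertips stand 22 mm ahead of it and the grasp point (between the pads) lies 3 mm ahead of it; z points along the fingers, y is the line along which they close (so a half turn about z gives the same grasp; the last joint's range is limited). The gripper opens to 85 mm and grips with 20 to 120 N. Pads are 22 mm wide; open, the fingers measure 114 mm over their backs; the gripper's body (76 mm by 85 mm) begins 54 mm behind the grasp point. The pads swing forward as they close: fully open they stand 13 mm farther back than shut.
Start: joints at [-0.099, 0.398, 0.045, 1.537, -0.019, 1.207, -0.051], TCP at [0.65, 0, 0.253] pointing down, gripper open.
Joint ranges: [-2.82, 2.82], [-0.49, 2.23], [-1.37, 1.46], [0, 2.46], [-1.36, 4.5], [0.23, 2], [-2.94, 2.94]. Speed limits (rad/s): [2.57, 2.57, 3.14, 3.14, 3.14, 3.14, 3.14].

INTERFACE

Orientations are given as a 3x3 rotation matrix whose columns are the frame's x, y, z axes.
In Python, from bench import r gives the robot as it stands.
- The arm moves only by the tool arm_command, never from a script. Its argument "plan" is a list of rows, each an object with "rotation": the turn, a rotation vector about the tool's x, y, z in degrees, a list of three; "slide": the shift along the tool's x, y, z in mm, a list of three; "claw": the opening in per cent of the stroke, from 0 (shut) to 100 (fully open). A call has 1 to 12 rows; each row shifts and turns the commanded pose from where the row before left it, along the tool's axes as they then stand; what a row does not reach is not made up. A row lasts 1/12 s, in which the tool goes at most 41.7 mm and 7.16 degrees, less where a joint would pass 70% of its speed; a pose out of reach is approached as far as the arm can. A call is refused whole if a number of a shift passes 41.7 or a number of a turn 7.16, either way. A call with a gripper value outside its range is refused whole. The fingers move at their own pace and stop on an object; "squeeze" is the grip in N (left out, the last holds). Time passes only in rows, so rows that do not move let the fingers close. It gives the time, the measured TCP pose, the force, the opening and the grip force at its end, in the units of the state.
- r.state(): the state, without advancing time (a new reading comes with each control period).
- r.snapshot(name): name is "scene" or "side" or "wrist"; returns (picture, depth): 420x560x3 uint8, red, green, blue; 420x560 float32, m along the optical axis (not along the pixel's ray), 0 where there is no reading.
- r.camera_params(name): a dict with "fx", "fy", "cx", "cy" (pixels), "dist" ([k1, k2, p1, p2, k3] as OpenCV has them; the pictures are not rectified), "position" and "attitude" of the camera in the world. Camera axes: x right, y down, z forward; pixel columns grow to the right and rows downward; lengths in m; the calibration is good to about 2 mm. A picture is of the moment at which its call begins: read the wrist's pose just before it. camera_params takes no time and is no camera call; for the wrist camera it gives the pose at the moment of the call.
- r.close_job(): hands the job in; it is judged then, once.
The state is a dict: "clock": time; "joint_pos": joint angles; "dq": joint speeds; "tau": joint torques, N m; "tool_pos": TCP position; "tool_rot": TCP orientation; "force": force on the tool from outside, world axes, zero at the start; "torque": the same for the moment, N m; "opening": finger opening in m; "gripper_force": force on a finger pad.
Only numpy, scipy, OpenCV 4.12 (cv2) and the standard library are available. Lean on these libraries where they do the work, as an engineer would, in place of code of your own. Each camera call takes 0.05 s, during which the arm holds its last target. There are 200 camera calls.

TASK

The table saw's throat is open. Take the throat plate with the narrow blade slot from the rack and lay it in the recess of the saw table, thumb-bar side up and thumb bar at the end nearest the robot, so that it sits flush; then lock it by turning the thumb bar a quarter turn clockwise, until it stops in line with the blade slot. Leave the other plate standing in the rack, and do not shift the push stick and the spanner lying on the saw table.

Things in the scene. Friction and masses are not known exactly. Their poses are not given: they have to be found in the camera images.
- plate_mid (a point): centre of the throat plate to fit: bare steel, 260 long (x), 84 wide (y), 5 thick (z), corner radius 14, about 0.32 kg. z points out of its upper face (with the black thumb bar), x away from the thumb-bar end. Blade slot 150 x 9 along x. Starts on edge in either place of the rack: +y edge down, upper face to the left, bar end nearest the robot, leaning up to 0.1 rad.
- plate_lock (a joint): quarter-turn lock on the plate, rad: 0 open (thumb bar and T-head across the plate), 1.57 locked, at its stop (bar along the plate). Grows clockwise seen from the bar's side; starts 0 to 0.06; friction 0.04 N m, stays as left. Below the plate its T-head (24 x 8, in line with the bar) reaches 10.5 under the underside; it enters the recess's cross slot only when open.
- plate_bar (a point): centre of the plate's thumb bar, on the lock's axis, 105 from the plate's centre towards its -x. Bar 40 long (its own y), 10 wide (x), 22 high (z), from 2.5 to 24.5 above the plate's upper face; this point is 13.5 above that face. The axes turn with the bar.
- recess (a point): centre of the recess in the saw table, on its ledge, 5 below the table's top, 25 above the bench. x along the blade line, away from the robot; y left; z up. Recess 265 x 89 (2.5 clearance all round the plate). The 4 thick ledge has a blade opening 196 x 50 and, 105 towards -x, a cross slot 12.5 (x) by 34 (y) for the T-head.
- saw: the saw table, fixed: origin under its middle at bench level, axes as the recess's. 460 x 460, top 30 above the bench, aluminium with two mitre grooves. A rip fence 28 wide, 56 high above the table stands along x at 185 towards -y; rails along its front and far edges.
- dado_mid (a point): centre of the other throat plate in the rack: same size, axes and lock, but its blade slot is 27 wide. To be left standing in the rack.
- rack_mid (a point): middle of the fixed plywood rack, on top of its base board, 12 above the bench. Base 270 (x) by 190 (y); two cleats 22 high with kerfs 7.5 wide along x, 37.5 towards +y and -y, in which the plates stand on the base board.
- pushstick_mid (a point): middle, at half its 10 thickness, of the yellow push stick, about 250 long, 60 wide, lying along the left side of the saw table.
- spanner_mid (a point): middle, at half its 5 thickness, of the dark steel blade spanner, 180 long, 38 wide, lying on the saw table between recess and fence.

How it is judged:
On the way:
1. the narrow-slot plate lies flush in the recess, thumb-bar side up, not yet locked (z of plate_mid in the frame of recess between 0.001 and 0.0045 m and x of plate_mid in the frame of recess between -0.004 and 0.004 m and y of plate_mid in the frame of recess between -0.004 and 0.004 m and angle between plate_mid's own z axis and vertical below 0.03 rad and value of joint plate_lock below 1.2 rad), for 0.2 s.
At the end, for the whole second after the job is handed in: The narrow-slot plate lies at rest in the recess, thumb-bar side up, flush within 2 mm, level within 0.03 rad and within 4 mm of centre; its lock stands at 1.35 rad or more; the other plate, the push stick and the spanner are within 30 mm of where they were (z of plate_mid in the frame of recess between 0.001 and 0.0045 m and x of plate_mid in the frame of recess between -0.004 and 0.004 m and y of plate_mid in the frame of recess between -0.004 and 0.004 m and angle between plate_mid's own z axis and vertical below 0.03 rad and value of joint plate_lock above 1.35 rad and linear speed of plate below 0.02 m/s and distance of each of dado_mid, pushstick_mid, spanner_mid from where it was at the start of the episode below 0.03 m); the robot touches nothing.
It fails at once if the other throat plate is knocked or taken from its place (distance of dado_mid from where it was at the start of the episode above 0.03 m).
It fails at once if the push stick is shifted (distance of pushstick_mid from where it was at the start of the episode above 0.03 m).
It fails at once if the blade spanner is shifted (distance of spanner_mid from where it was at the start of the episode above 0.03 m).
It also fails if it takes over 62 s, if anything falls off the work surface, if the arm or the gripper's body presses on something with over 40 N, if the wrist force passes 120 N, or if a joint passes its speed limit or range.

## Working session

There is one attempt and no reset: what is moved stays moved. The work goes in short steps, Python scripts to look and compute and a tool call to move; the robot and the scene stay as the last step left them, time stands still between calls to the robot, and variables do not carry over. Pictures are saved under pics/ and viewed, at most 10 in all, crops included, and the job is handed in when it is done.

Besides the shell and the picture viewer there is one more tool, called after "Call:" in YAML: its name, and indented under it one key for each argument. arm_command: Moves the arm, as the interface text tells. Its arguments: {"type":"object","properties":{"plan":{"type":"array","items":{"type":"object","properties":{"rotation":{"type":"array","items":{"type":"number"}},"slide":{"type":"array","items":{"type":"number"}},"claw":{"type":"number"}}}},"squeeze":{"type":"number"}},"required":["plan"]}

```bash
mkdir -p pics; ls; python3 - <<'E'
from bench import r
import cv2,numpy as np
s=r.state();print(s['clock'],s['tool_pos'],s['tool_rot'],s['opening'])
a=[]
for n in("scene","side","wrist"):
    c=r.camera_params(n);print(n,c)
    p,d=r.snapshot(n);np.savez(f'pics/{n}0.npz',p=p,d=d);cv2.imwrite(f'pics/{n}0.png',p[:,:,::-1])
E
```

```text
pics
0.0 [6.49378629e-01 1.55208021e-05 2.52239881e-01] [[-8.36221529e-05  9.99998004e-01 -1.99601186e-03]
 [ 9.99999984e-01  8.33027838e-05 -1.60086202e-04]
 [-1.59919609e-04 -1.99602521e-03 -9.99997995e-01]] 0.08531891855774187
scene {'fx': 484.2828256464905, 'fy': 484.2828256464905, 'cx': 281.27358796943514, 'cy': 209.83243491401612, 'dist': array([-0.02214103,  0.        ,  0.        ,  0.        ,  0.        ]), 'position': array([ 1.25896906, -0.25399479,  0.82622732]), 'attitude': array([[ 0.37289322,  0.64748227, -0.66461821],
       [ 0.92787073, -0.25823382,  0.26901895],
       [ 0.0025581 , -0.71699513, -0.69707349]])}
side {'fx': 379.02491845039793, 'fy': 379.02491845039793, 'cx': 272.7355541349539, 'cy': 209.90813814160325, 'dist': array([-0.06852205,  0.        ,  0.        ,  0.        ,  0.        ]), 'position': array([0.07641562, 0.46676684, 0.6129244 ]), 'attitude': array([[-0.66852985, -0.46560742,  0.57989445],
       [-0.74352377,  0.43471451, -0.5081296 ],
       [-0.01549962, -0.77086511, -0.63680981]])}
wrist {'fx': 345.68507983479856, 'fy': 345.68507983479856, 'cx': 283.4756159581977, 'cy': 219.23691190196737, 'dist': array([-0.01914813,  0.        ,  0.        ,  0.        ,  0.        ]), 'position': array([0.65041385, 0.0771121 , 0.37289233]), 'attitude': array([[ 9.99998665e-01,  5.30277844e-04, -1.54570889e-03],
       [ 3.83533988e-05, -9.53241234e-01, -3.02210437e-01],
       [-1.63368895e-03,  3.02209974e-01, -9.53239982e-01]])}
```

View pics/scene0.png

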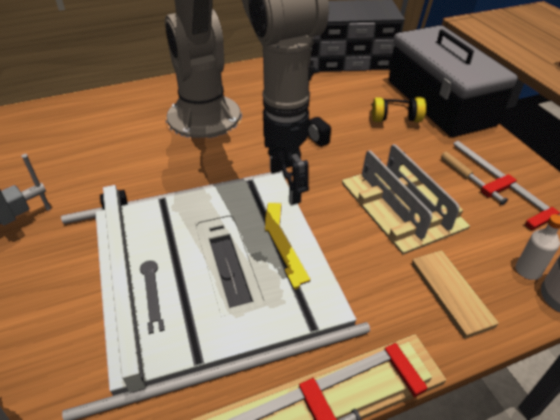

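View pics/side0.png

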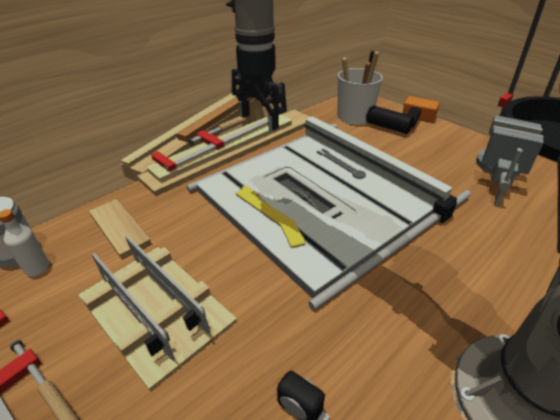

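The two plates stand in the rack at scene (410,190) and side (135,295)/(170,285). The recess is at scene (232,265), the push stick and spanner lie either side of it. Next I'll get the cloud measurements and close crops.

```bash
cat >h.py <<'E'
import numpy as np,cv2
def und(c,uv):
    K=np.array([[c['fx'],0,c['cx']],[0,c['fy'],c['cy']],[0,0,1]])
    q=cv2.undistortPoints(np.asarray(uv,float).reshape(-1,1,2),K,np.asarray(c['dist']))[:,0]
    return np.c_[q,np.ones(len(q))]
def cloud(c,d):
    v,u=np.mgrid[:d.shape[0],:d.shape[1]]
    X=und(c,np.c_[u.ravel(),v.ravel()])*d.reshape(-1,1)
    return (X@c['attitude'].T+c['position']).reshape(*d.shape,3)
def onz(c,uv,z):
    q=und(c,uv)@c['attitude'].T
    return c['position']+q*((z-c['position'][2])/q[:,2:])
def pix(c,P):
    K=np.array([[c['fx'],0,c['cx']],[0,c['fy'],c['cy']],[0,0,1]])
    R=c['attitude'].T
    return cv2.projectPoints(np.asarray(P,float).reshape(-1,1,3),cv2.Rodrigues(R)[0],-R@c['position'],K,np.asarray(c['dist']))[0][:,0]
E
python3 - <<'E'
from bench import r
from h import *
for n,(u,v,w,h) in dict(scene=(335,135,140,115),side=(75,225,170,160)).items():
    z=np.load(f'pics/{n}0.npz');c=r.camera_params(n);P=cloud(c,z['d'])
    ok=(z['d']>0)
    m=ok&(P[...,2]>.06)&(P[...,2]<.13)&(P[...,1]>.15)&(P[...,1]<.6)&(P[...,0]>.3)&(P[...,0]<.85)
    k,l,st,ce=cv2.connectedComponentsWithStats(m.astype(np.uint8))
    for i in range(1,k):
        if st[i,4]>60:
            Q=P[l==i];print(n,st[i],Q.min(0).round(3),Q.max(0).round(3),Q.mean(0).round(3))
    t=ok&(abs(P[...,2]-.03)<.006)&(P[...,1]<.3)
    Q=P[t];print('table',np.percentile(Q,[1,50,99],axis=0).round(3))
s=np.load('pics/scene0.npz')['p'];a=cv2.resize(s[135:250,335:475],(560,460),interpolation=2)
s=np.load('pics/scene0.npz')['p'];b=cv2.resize(s[195:325,180:320],(0,0),fx=4,fy=4,interpolation=2)
s=np.load('pics/side0.npz')['p'];e=cv2.resize(s[230:370,75:245],(0,0),fx=3,fy=3,interpolation=2)
f=np.zeros((600,800,3),np.uint8)
def put(im,x,y,w,h): f[y:y+h,x:x+w]=cv2.resize(im,(w,h))
put(a,0,0,400,320);put(e,400,0,400,320);put(b,0,320,300,280)
w=np.load('pics/wrist0.npz')['p'];put(w,300,320,373,280)
cv2.imwrite('pics/c1.png',f[:,:,::-1])
E
```

```text
scene [ 389  144   70   74 1019] [0.437 0.369 0.06 ] [0.697 0.41  0.099] [0.578 0.386 0.082]
scene [ 365  150   67   77 1134] [0.436 0.296 0.06 ] [0.697 0.336 0.099] [0.575 0.315 0.081]
scene [524 227  25  30 332] [0.819 0.463 0.06 ] [0.85  0.496 0.13 ] [0.839 0.475 0.097]
table [[ 0.064 -0.389  0.024]
 [ 0.651 -0.153  0.03 ]
 [ 0.971  0.261  0.036]]
side [  4 223  35  35 862] [0.814 0.469 0.06 ] [0.85  0.525 0.13 ] [0.827 0.497 0.094]
side [125 236  83  88 994] [0.435 0.297 0.06 ] [0.695 0.337 0.098] [0.535 0.318 0.082]
side [ 91 254  80  95 926] [0.435 0.369 0.06 ] [0.697 0.41  0.098] [0.528 0.39  0.083]
table [[ 0.046 -2.194  0.024]
 [ 0.548 -0.079  0.03 ]
 [ 1.773  0.287  0.036]]
```

View pics/c1.png

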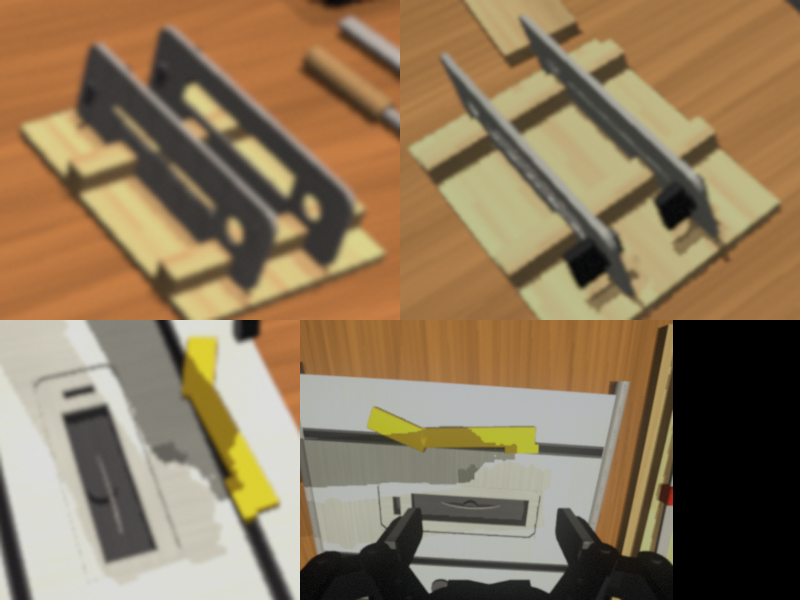

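The crop settles it: the narrow-slot plate is the one nearer the saw (left in scene, y≈0.315), and the wide-slot one is at y≈0.39. Now I'll fit the plate and the recess.

```bash
python3 - <<'E'
from bench import r
from h import *
for n in("scene","side"):
    z=np.load(f'pics/{n}0.npz');c=r.camera_params(n);P=cloud(c,z['d'])
    m=(z['d']>0)&(P[...,2]>.045)&(P[...,2]<.13)&(P[...,1]>.28)&(P[...,1]<.345)&(P[...,0]>.42)&(P[...,0]<.72)
    Q=P[m]
    for k in range(2): # plane y=a+b x+c z
        A=np.c_[np.ones(len(Q)),Q[:,0]-.566,Q[:,2]-.054]
        s=np.linalg.lstsq(A,Q[:,1],rcond=None)[0];e=Q[:,1]-A@s
        Q=Q[abs(e)<.006]
    print(n,'narrow plane y,yaw,lean',s.round(4),e.std().round(4),len(Q))
    T=Q[Q[:,2]>.09];print(' top',T[:,2].max(),np.polyfit(T[:,0]-.566,T[:,1],1).round(4),np.percentile(Q[:,0],[.5,99.5]).round(4))
for n in("scene","side","wrist"):
    z=np.load(f'pics/{n}0.npz');c=r.camera_params(n);P=cloud(c,z['d']);d=z['d']
    t=(d>0)&(abs(P[...,2]-.03)<.004)&(P[...,0]>.45)&(P[...,0]<.9)&(P[...,1]>-.2)&(P[...,1]<.15)
    print(n,'table z',np.median(P[t][:,2]))
    zt=np.median(P[t][:,2])
    m=(d>0)&(P[...,2]<zt-.0028)&(P[...,2]>zt-.008)&(P[...,0]>.45)&(P[...,0]<.95)&(P[...,1]>-.13)&(P[...,1]<.1)
    k,l,st,ce=cv2.connectedComponentsWithStats(m.astype(np.uint8))
    for i in range(1,k):
        if st[i,4]>300:
            Q=P[l==i];(a,b),w,an=cv2.minAreaRect((Q[:,:2]*1000).astype(np.float32));print(n,st[i],(a,b),w,an,Q[:,2].mean())
    y=z['p'].astype(int);ym=(y[...,0]>120)&(y[...,2]<80)&(y[...,1]>100)
    Q=P[ym&(d>0)&(P[...,0]<1)&(P[...,1]<.2)&(P[...,2]<.06)];print(' yellow',Q.min(0),Q.max(0))
E
```

```text
scene narrow plane y,yaw,lean [0.3129 0.0573 0.0696] 0.0017 1428
 top 0.09935396535188945 [0.0556 0.3163] [0.4387 0.6961]
side narrow plane y,yaw,lean [0.3187 0.0525 0.0004] 0.0019 1067
 top 0.09794417646198328 [0.0601 0.3184] [0.4362 0.6925]
scene table z 0.03017045724660672
scene [ 203  215   61   97 1183] (596.2972412109375, -93.62345886230469) (269.5885925292969, 72.38972473144531) 0.08011087775230408 0.02523848462873909
scene [255 323 115  38 574] (841.6888427734375, -18.80956268310547) (223.5074462890625, 16.808330535888672) 86.1158447265625 0.023773177012266618
 yellow [-0.2976402  -0.58565183 -0.00673355] [0.99596393 0.19998723 0.05990968]
side table z 0.030122505039628877
side [265 170  87  55 685] (602.32421875, -96.77529907226562) (67.26847076416016, 267.06854248046875) 89.67007446289062 0.025073161317596925
 yellow [ 0.05491435 -2.22773809 -0.66009771] [0.99951063 0.1999984  0.0599613 ]
wrist table z 0.030146544920258284
wrist [511  87  49 213 767] (913.4794311523438, -15.287887573242188) (3.3485968112945557, 229.26290893554688) 0.1708855777978897 0.02478378356947472
wrist [ 436   92   59  208 2319] (838.887939453125, -17.742637634277344) (224.96095275878906, 15.307184219360352) 86.50201416015625 0.023641021803861302
wrist [ 117  243  244   58 5430] (599.2935791015625, -94.83338928222656) (269.2037658691406, 70.00602722167969) 0.02062162384390831 0.02522004339270943
 yellow [ 0.27050595 -0.31542145 -0.00360223] [0.93405583 0.17973056 0.0427465 ]
```

Call:
arm_command:
  plan:
    - {"slide": [39.7, -10.3, 0], "claw": 100}
    - {"slide": [39.7, -10.3, 0]}
    - {"slide": [39.7, -10.3, 0]}
    - {"slide": [39.7, -10.3, 0]}
    - {"slide": [39.7, -10.3, 0]}
    - {"slide": [39.7, -10.3, 0]}
    - {"slide": [39.7, -10.3, 0]}
    - {"slide": [39.7, -10.3, 0]}
    - {"rotation": [0, 0, -7]}
    - {"rotation": [0, 0, -7]}
    - {"rotation": [0, 0, -7]}
    - {"rotation": [0, 0, -7]}

```text
schema error: expected keys rotation, slide, claw
```

Call:
arm_command:
  plan:
    - {"rotation": [0, 0, -6.5], "claw": 45}
    - {"rotation": [0, 0, -6.5]}
    - {"rotation": [0, 0, -6.5]}
    - {"rotation": [0, 0, -6.5]}
    - {"rotation": [0, 0, -6.5]}
    - {"rotation": [0, 0, -6.5]}
    - {"rotation": [0, 0, -6.5]}
    - {"rotation": [0, 0, -6.5]}
    - {"rotation": [0, 0, -6.5]}
    - {"rotation": [0, 0, -6.5]}
    - {}
    - {}

```text
schema error: expected keys rotation, slide, claw
```

Call:
arm_command:
  plan:
    - {"rotation": [0, 0, 0], "slide": [39.7, -10.3, 0], "claw": 45}
    - {"rotation": [0, 0, 0], "slide": [39.7, -10.3, 0], "claw": 45}
    - {"rotation": [0, 0, 0], "slide": [39.7, -10.3, 0], "claw": 45}
    - {"rotation": [0, 0, 0], "slide": [39.7, -10.3, 0], "claw": 45}
    - {"rotation": [0, 0, 0], "slide": [39.7, -10.3, 0], "claw": 45}
    - {"rotation": [0, 0, 0], "slide": [39.7, -10.3, 0], "claw": 45}
    - {"rotation": [0, 0, 0], "slide": [39.7, -10.3, 0], "claw": 45}
    - {"rotation": [0, 0, 0], "slide": [39.7, -10.3, 0], "claw": 45}
    - {"rotation": [0, 0, -7], "slide": [0, 0, 0], "claw": 45}
    - {"rotation": [0, 0, -7], "slide": [0, 0, 0], "claw": 45}
    - {"rotation": [0, 0, -7], "slide": [0, 0, 0], "claw": 45}
    - {"rotation": [0, 0, -7], "slide": [0, 0, 0], "claw": 45}

```text
clock: 1.15
tool_pos: [0.5672, 0.3179, 0.2528]
tool_rot: [[-0.476, 0.88, -0.001], [0.88, 0.476, -0.001], [-0.0, -0.001, -1.0]]
force: [-0.3, -0.2, -0.2]
opening: 0.0385
gripper_force: 0.0
```

Call:
arm_command:
  plan:
    - {"rotation": [0, 0, -6.5], "slide": [0, 0, 0], "claw": 45}
    - {"rotation": [0, 0, -6.5], "slide": [0, 0, 0], "claw": 45}
    - {"rotation": [0, 0, -6.5], "slide": [0, 0, 0], "claw": 45}
    - {"rotation": [0, 0, -6.5], "slide": [0, 0, 0], "claw": 45}
    - {"rotation": [0, 0, -6.5], "slide": [0, 0, 0], "claw": 45}
    - {"rotation": [0, 0, -6.5], "slide": [0, 0, 0], "claw": 45}
    - {"rotation": [0, 0, -6.5], "slide": [0, 0, 0], "claw": 45}
    - {"rotation": [0, 0, -6.5], "slide": [0, 0, 0], "claw": 45}
    - {"rotation": [0, 0, -6.5], "slide": [0, 0, 0], "claw": 45}
    - {"rotation": [0, 0, -6.5], "slide": [0, 0, 0], "claw": 45}
    - {"rotation": [0, 0, 0], "slide": [0, 0, 0], "claw": 45}
    - {"rotation": [0, 0, 0], "slide": [0, 0, 0], "claw": 45}

```text
clock: 2.15
tool_pos: [0.5675, 0.3174, 0.253]
tool_rot: [[-0.999, -0.049, -0.001], [-0.049, 0.999, -0.0], [0.001, -0.0, -1.0]]
force: [0.2, 0.5, -0.1]
opening: 0.0384
gripper_force: 0.0
```

```bash
python3 - <<'E'
from bench import r
from h import *
f=np.zeros((600,800,3),np.uint8)
for n in("scene","side","wrist"):
    c=r.camera_params(n);p,d=r.snapshot(n);np.savez(f'pics/{n}1.npz',p=p,d=d,**{k:c[k] for k in('position','attitude')})
    P=cloud(c,d)
    if n=='wrist':
        f[180:,0:560]=p
        m=(d>0)&(P[...,2]>.085)&(P[...,2]<.12)&(P[...,1]>.28)&(P[...,1]<.35)&(P[...,0]>.42)&(P[...,0]<.72)
        T=P[m];print('top',len(T),T[:,2].mean(),np.polyfit(T[:,0]-.5665,T[:,1],1),np.percentile(T[:,0],[.5,99.5]))
    else:
        t=(d>0)&(abs(P[...,2]-.03)<.004)&(P[...,0]>.45)&(P[...,0]<.75)&(P[...,1]>-.2)&(P[...,1]<.0)
        zt=np.median(P[t][:,2])
        # outline corners: rays to z=.03 of dark line
        q=pix(c,[[.6-.16,-.095+.07,.03],[.6-.16,-.095-.07,.03],[.6+.16,-.095-.07,.03],[.6+.16,-.095+.07,.03]])
        # rectified top view, 2 px/mm
        dst=np.float32([[0,0],[280,0],[280,640],[0,640]]);dst=dst[[0,1,2,3]]
        H=cv2.getPerspectiveTransform(q.astype(np.float32),dst)
        w=cv2.warpPerspective(p,H,(280,640),flags=2);w=cv2.resize(w,None,fx=.5,fy=.5) if 0 else w
        np.save(f'pics/top_{n}.npy',w)
        k=560 if n=='scene' else 680
        x0={'scene':560,'side':680}[n]
        f[0:280//2+0,0:0]=0
        rr=cv2.rotate(w,cv2.ROTATE_90_COUNTERCLOCKWISE);rr=cv2.resize(rr,(400,175));
        f[0:175,(0 if n=='scene' else 400):(400 if n=='scene' else 800)]=rr
cv2.imwrite('pics/c2.png',f[:,:,::-1])
E
```

```text
top 2014 0.09529965637805025 [0.05906589 0.31799337] [0.4394324  0.68876346]
```

View pics/c2.png

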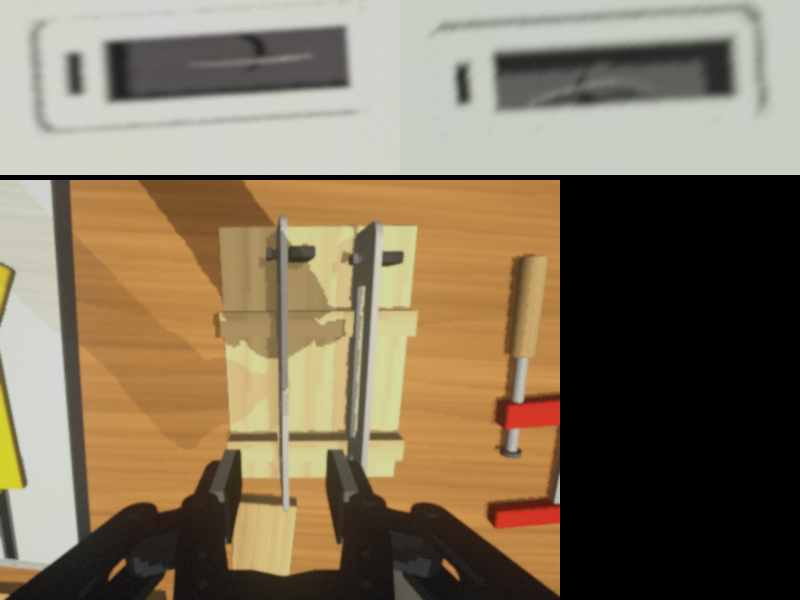

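The wrist view shows the narrow plate at column 285, between the fingers, with its bar end up. The recess turns out yawed about -0.05, with its centre near (0.597, -0.109). I'll refine that from the dark openings on the ledge plane.

```bash
cat >rec.py <<'E'
from h import *
def top(c,p,z,x0=.44,x1=.76,y0=-.19,y1=-.03,s=2000):
    """rectified view of plane z: row = (x-x0)*s, col=(y1-y)*s"""
    W,H=int((y1-y0)*s),int((x1-x0)*s)
    v,u=np.mgrid[:H,:W]
    q=pix(c,np.c_[x0+v.ravel()/s,y1-u.ravel()/s,np.full(u.size,z)]).astype(np.float32)
    return cv2.remap(p,q[:,0].reshape(H,W),q[:,1].reshape(H,W),1)
def toxy(uv,x0=.44,y1=-.03,s=2000): return np.c_[x0+uv[:,1]/s,y1-uv[:,0]/s]
E
python3 - <<'E'
from bench import r
from rec import *
for n in("scene","side"):
    c=r.camera_params(n);p=np.load(f'pics/{n}1.npz')['p']
    for z in(.025,):
        g=cv2.cvtColor(top(c,p,z),cv2.COLOR_RGB2GRAY)
        m=(g<135).astype(np.uint8)
        k,l,st,ce=cv2.connectedComponentsWithStats(m)
        for i in range(1,k):
            if st[i,4]>600:
                q=np.argwhere(l==i)[:,::-1].astype(np.float32)
                xy=toxy(q)
                (a,b),w,an=cv2.minAreaRect((xy*1000).astype(np.float32))
                print(n,z,st[i,4]/4,np.round([a,b,*w,an],2),'mean',xy.mean(0).round(4))
E
```

```text
scene 0.025 321.25 [ 494.89 -104.74   31.81   10.67   86.42] mean [ 0.4949 -0.1048]
scene 0.025 9413.5 [ 617.23 -112.28   49.03  193.86   86.38] mean [ 0.6172 -0.1123]
side 0.025 290.25 [ 493.46 -102.02   31.02   10.38   85.24] mean [ 0.4937 -0.1021]
side 0.025 8839.25 [ 616.09 -110.03   47.4   192.58   86.37] mean [ 0.6161 -0.1105]
```

Call:
arm_command:
  plan:
    - {"rotation": [-2.5, 0, 0], "slide": [0, 0, 30], "claw": 45}
    - {"rotation": [0, 0, 0], "slide": [0, 0, 30], "claw": 45}
    - {"rotation": [0, 0, -0.6], "slide": [0, 0, 30], "claw": 45}
    - {"rotation": [0, 0, 0], "slide": [0, 3, 20], "claw": 45}
    - {"rotation": [0, 0, 0], "slide": [0, 3, 20], "claw": 45}
    - {"rotation": [0, 0, 0], "slide": [0, 0, 10], "claw": 45}
    - {"rotation": [0, 0, 0], "slide": [0, 0, 0], "claw": 45}

```text
clock: 2.88
tool_pos: [0.5653, 0.3277, 0.1109]
tool_rot: [[-0.998, -0.063, -0.007], [-0.063, 0.997, 0.041], [0.004, 0.041, -0.999]]
force: [0.9, -0.1, 0.1]
opening: 0.0389
gripper_force: 0.0
```

Call:
arm_command:
  plan:
    - {"rotation": [5.4, 0, 0], "slide": [0, -9.6, 0], "claw": 45}
    - {"rotation": [0, 0, 0], "slide": [-1, 0, 8], "claw": 45}
    - {"rotation": [0, 0, 0], "slide": [0, 0, 9], "claw": 45}
    - {"rotation": [0, 0, 0], "slide": [0, 0, 0], "claw": 45}
    - {"rotation": [0, 0, 0], "slide": [0, 0, 0], "claw": 30}
  squeeze: 40

```text
clock: 3.3
tool_pos: [0.5685, 0.3171, 0.0958]
tool_rot: [[-0.998, -0.062, 0.003], [-0.062, 0.997, -0.051], [0.0, -0.051, -0.999]]
force: [1.1, -0.4, 0.6]
opening: 0.0274
gripper_force: 0.0
```

```bash
python3 - <<'E'
from bench import r
from h import *
s=r.state();print(s['tool_pos'],s['tool_rot'].round(3),s['force'],s['opening'])
f=np.zeros((420,800,3),np.uint8)
p,d=r.snapshot('wrist');f[:,:560]=p
p,d=r.snapshot('side');f[:240,560:]=cv2.resize(p[210:390,70:250],(240,240))
cv2.imwrite('pics/c3.png',f[:,:,::-1])
E
```

```text
[0.56854578 0.31711891 0.09580834] [[-0.998 -0.062  0.003]
 [-0.062  0.997 -0.051]
 [ 0.    -0.051 -0.999]] [ 1.06573763 -0.43257247  0.62922537] 0.02742272019459138
```

View pics/c3.png

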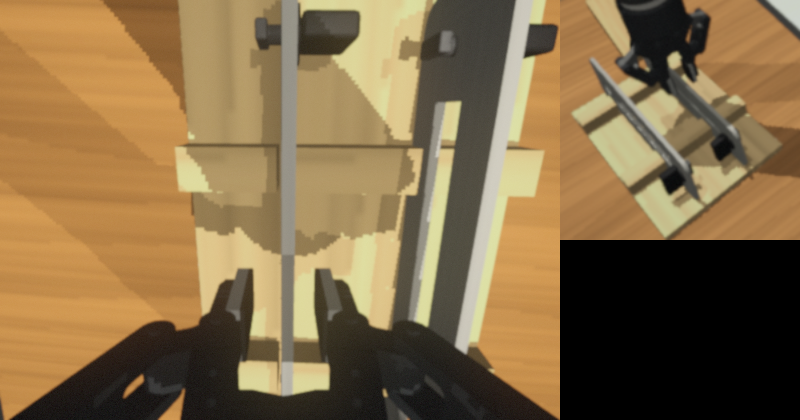

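The plate stands midway between the pads (column 287) and parallel to them. I'll close and lift.

Call:
arm_command:
  plan:
    - {"rotation": [0, 0, 0], "slide": [0, 0, 4], "claw": 30}
    - {"rotation": [0, 0, 0], "slide": [0, 0, 0], "claw": 0}
    - {"rotation": [0, 0, 0], "slide": [0, 0, 0], "claw": 0}
    - {"rotation": [0, 0, 0], "slide": [0, 0, 0], "claw": 0}
    - {"rotation": [0, 0, 0], "slide": [0, 0, 0], "claw": 0}
    - {"rotation": [0, 0, 0], "slide": [0, 0, 0], "claw": 0}
  squeeze: 90

```text
clock: 3.9
tool_pos: [0.5687, 0.3178, 0.0923]
tool_rot: [[-0.998, -0.062, 0.004], [-0.063, 0.997, -0.051], [-0.001, -0.051, -0.999]]
force: [-0.7, -1.2, -0.3]
opening: 0.0034
gripper_force: 88.2
```

Call:
arm_command:
  plan:
    - {"rotation": [0, 0, 0], "slide": [0, 0, -8], "claw": 0}
    - {"rotation": [0, 0, 0], "slide": [0, 0, -14], "claw": 0}
    - {"rotation": [0, 0, 0], "slide": [0, 0, -18], "claw": 0}
    - {"rotation": [0, 0, 0], "slide": [0, 0, -20], "claw": 0}
    - {"rotation": [0, 0, 0], "slide": [0, 0, -25], "claw": 0}
    - {"rotation": [0, 0, 0], "slide": [0, 0, -25], "claw": 0}
    - {"rotation": [0, 0, 0], "slide": [0, 0, -25], "claw": 0}
    - {"rotation": [0, 0, 0], "slide": [0, 0, -25], "claw": 0}
    - {"rotation": [0, 0, 0], "slide": [0, 0, -20], "claw": 0}
    - {"rotation": [0, 0, 0], "slide": [0, 0, 0], "claw": 0}
  squeeze: 90

```text
clock: 4.73
tool_pos: [0.5698, 0.3291, 0.2786]
tool_rot: [[-0.998, -0.063, 0.013], [-0.063, 0.997, -0.044], [-0.01, -0.045, -0.999]]
force: [0.7, 0.2, -2.4]
opening: 0.0035
gripper_force: 88.2
```

Call:
arm_command:
  plan:
    - {"rotation": [0, 0, 7.1], "slide": [0, 0, 0], "claw": 0}
    - {"rotation": [0, 0, 0], "slide": [-3, -25, 0], "claw": 0}
    - {"rotation": [0, 0, 0], "slide": [-5, -40, 0], "claw": 0}
    - {"rotation": [0, 0, 0], "slide": [-5, -40, 0], "claw": 0}
    - {"rotation": [0, 0, 0], "slide": [-5, -40, 0], "claw": 0}
    - {"rotation": [0, 0, 0], "slide": [-5, -40, 0], "claw": 0}
    - {"rotation": [0, 0, 0], "slide": [-5, -40, 0], "claw": 0}
    - {"rotation": [0, 0, 0], "slide": [-5, -40, 0], "claw": 0}
    - {"rotation": [0, 0, 0], "slide": [-5, -40, 0], "claw": 0}
    - {"rotation": [0, 0, 0], "slide": [-5, -40, 0], "claw": 0}
    - {"rotation": [0, 0, 0], "slide": [-5, -40, 0], "claw": 0}
    - {"rotation": [0, 0, 0], "slide": [-5, -40, 0], "claw": 0}

```text
clock: 5.73
tool_pos: [0.594, -0.1017, 0.293]
tool_rot: [[-0.998, 0.061, 0.002], [0.06, 0.997, -0.05], [-0.005, -0.05, -0.999]]
force: [1.1, -0.3, -2.8]
opening: 0.0028
gripper_force: 88.3
```

Call:
arm_command:
  plan:
    - {"rotation": [0, 0, 0], "slide": [-5, -38, 0], "claw": 0}
    - {"rotation": [-6, 0, 0], "slide": [0, 0, 0], "claw": 0}
    - {"rotation": [-6, 0, 0], "slide": [0, 0, 0], "claw": 0}
    - {"rotation": [-6, 0, 0], "slide": [0, 0, 0], "claw": 0}
    - {"rotation": [-6, 0, 0], "slide": [0, 0, 0], "claw": 0}
    - {"rotation": [-6, 0, 0], "slide": [0, 0, 0], "claw": 0}
    - {"rotation": [-6, 0, 0], "slide": [0, 0, 0], "claw": 0}
    - {"rotation": [-6, 0, 0], "slide": [0, 0, 0], "claw": 0}
    - {"rotation": [-6, 0, 0], "slide": [0, 0, 0], "claw": 0}
    - {"rotation": [0, 0, 0], "slide": [0, 0, 0], "claw": 0}

```text
clock: 6.57
tool_pos: [0.5954, -0.1433, 0.2901]
tool_rot: [[-0.998, 0.049, 0.047], [0.068, 0.704, 0.707], [0.001, 0.709, -0.706]]
force: [-0.6, -2.8, -5.2]
opening: 0.0033
gripper_force: 89.1
```

```bash
python3 - <<'E'
from bench import r
s=r.state();print(s['tool_pos'],s['tool_rot'].round(3),s['joint_pos'].round(2))
E
```

```text
[ 0.59537763 -0.14327843  0.2901092 ] [[-0.998  0.049  0.047]
 [ 0.068  0.704  0.707]
 [ 0.001  0.709 -0.706]] [ 0.65  0.51 -0.21  1.5  -0.62  1.5   2.11]
```

Call:
arm_command:
  plan:
    - {"rotation": [-6, 0, 0], "slide": [0, 0, 0], "claw": 0}
    - {"rotation": [-6, 0, 0], "slide": [0, 0, 0], "claw": 0}
    - {"rotation": [0, 0, 0], "slide": [0, -22, 14], "claw": 0}
    - {"rotation": [0, 0, 0], "slide": [0, -22, 14], "claw": 0}
    - {"rotation": [0, 0, 0], "slide": [0, -22, 14], "claw": 0}
    - {"rotation": [0, 0, 0], "slide": [0, -22, 14], "claw": 0}
    - {"rotation": [0, 0, 0], "slide": [0, -22, 14], "claw": 0}
    - {"rotation": [0, 0, 0], "slide": [0, 0, 0], "claw": 0}
    - {"rotation": [0, 0, 0], "slide": [0, 0, 0], "claw": 0}

```text
clock: 7.32
tool_pos: [0.5979, -0.1382, 0.1647]
tool_rot: [[-0.998, 0.029, 0.052], [0.059, 0.542, 0.838], [-0.004, 0.84, -0.543]]
force: [-0.6, -0.5, -2.5]
opening: 0.0035
gripper_force: 89.7
```

```bash
python3 - <<'E'
from bench import r
from h import *
s=r.state();print(s['tool_pos'],s['tool_rot'].round(3),s['joint_pos'].round(2),s['force'])
f=np.zeros((600,800,3),np.uint8)
for n,y in(("scene",0),("side",300)):
    p,d=r.snapshot(n);np.savez(f'pics/{n}2.npz',p=p,d=d);c=r.camera_params(n)
    u,v=pix(c,[[.6,-.12,.1]])[0].astype(int);u=min(max(u,100),459);v=max(75,v)
    f[y:y+300,0:400]=cv2.resize(p[v-75:v+75,u-100:u+100],(400,300),interpolation=2);print(n,u,v)
    P=cloud(c,d);R=s['tool_rot'];L=(P-s['tool_pos'])@R*1000  # tool frame mm
    m=(d>0)&(abs(L[...,1])<9)&(L[...,2]>24)&(L[...,2]<95)&(abs(L[...,0])<150)
    Q=L[m];print(n,len(Q),np.percentile(Q,[.5,50,99.5],axis=0).round(1))
    for a in(30,45,60):
        q=Q[abs(Q[:,2]-a)<6];print(a,np.percentile(q,[1,99],axis=0).round(1)[:,0],np.median(q[:,1]).round(1))
p,d=r.snapshot("wrist");f[0:300,400:]=cv2.resize(p,(400,300));
cv2.imwrite('pics/c4.png',f[:,:,::-1])
E
```

```text
[ 0.59794337 -0.13818148  0.16466861] [[-0.998  0.029  0.052]
 [ 0.059  0.542  0.838]
 [-0.004  0.84  -0.543]] [ 0.71  0.73 -0.24  1.56 -0.72  1.43  2.32] [-0.60017712 -0.51455944 -2.54668696]
scene 220 239
scene 1756 [[-128.6   -3.3   24.2]
 [ -24.2    2.1   53. ]
 [ 120.1    7.5   79.3]]
30 [-127.7  104.9] 2.2
45 [-128.1  102. ] 2.0
60 [-128.2  105.9] 2.1
side 311 167
side 1761 [[-127.5   -3.    24.2]
 [  13.9    2.9   55.9]
 [ 130.7    6.5   79. ]]
30 [-125.2  130.6] 2.5
45 [-127.3  130.5] 2.8
60 [-124.1  129.8] 3.0
```

View pics/c4.png

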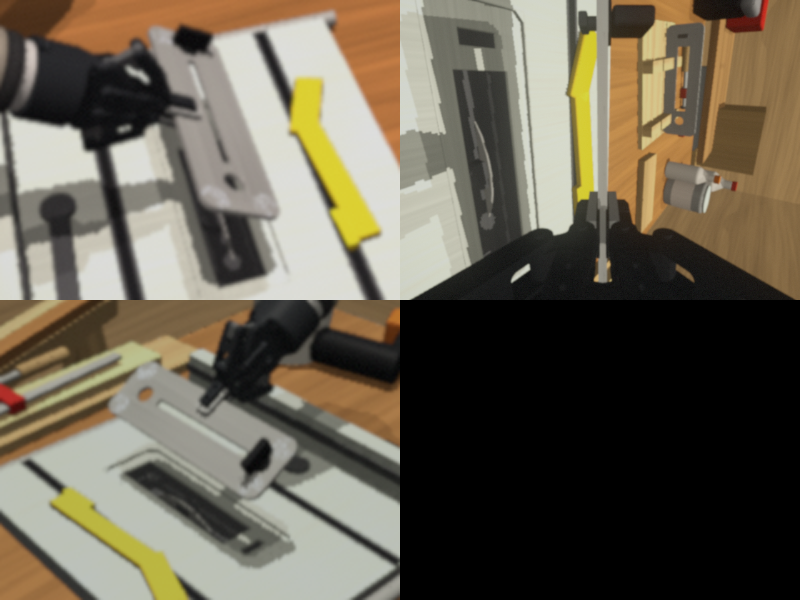

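The plate is held true: bar side up, bar toward the robot, its ends at tool x -128 and +131. I'll lower it to just above the recess and compare both views.

Call:
arm_command:
  plan:
    - {"rotation": [0, 0, 0], "slide": [-0.2, -20, 14], "claw": 0}
    - {"rotation": [0, 0, 0], "slide": [-0.2, -20, 14], "claw": 0}
    - {"rotation": [0, 0, 0], "slide": [-0.2, -20, 14], "claw": 0}
    - {"rotation": [0, 0, 0], "slide": [0, 0, 0], "claw": 0}
    - {"rotation": [0, 0, 0], "slide": [0, 0, 0], "claw": 0}

```text
clock: 7.88
tool_pos: [0.5999, -0.1364, 0.093]
tool_rot: [[-0.998, 0.027, 0.055], [0.061, 0.541, 0.839], [-0.007, 0.84, -0.542]]
force: [-0.3, 0.4, -2.4]
opening: 0.003
gripper_force: 89.7
```

```bash
python3 - <<'E'
from bench import r
from h import *
s=r.state();print(s['tool_pos'],s['tool_rot'].round(3),s['force'])
R=s['tool_rot']
f=np.zeros((600,800,3),np.uint8)
cen=np.array([.599,-.110,.030]);X=np.array([.998,-.063,0]);Y=np.array([.063,.998,0])
for n,x in(("scene",0),("side",400)):
    p,d=r.snapshot(n);np.savez(f'pics/{n}3.npz',p=p,d=d);c=r.camera_params(n)
    cr=pix(c,[cen+a*.1325*X+b*.0445*Y for a,b in((-1,-1),(1,-1),(1,1),(-1,1))])
    lo=pix(c,[s['tool_pos']+R@np.array([x,2.5,z])/1000 for x,z in((131.6,80),(-128.4,80),(-128.4,-4),(131.6,-4))])
    q=p.copy();q=cv2.resize(q,None,fx=4,fy=4,interpolation=2)
    cv2.polylines(q,[np.int32(cr*4+1.5)],True,(255,0,0),1);cv2.polylines(q,[np.int32(lo*4+1.5)],True,(0,255,0),1)
    u,v=(np.r_[cr,lo].mean(0)*4).astype(int)
    f[:,x:x+400]=q[v-300:v+300,u-200:u+200]
cv2.imwrite('pics/c5.png',f[:,:,::-1])
E
```

```text
[ 0.59985496 -0.13639782  0.09304151] [[-0.998  0.027  0.055]
 [ 0.061  0.541  0.839]
 [-0.007  0.84  -0.542]] [-0.33365893  0.39335806 -2.41451531]
```

View pics/c5.png

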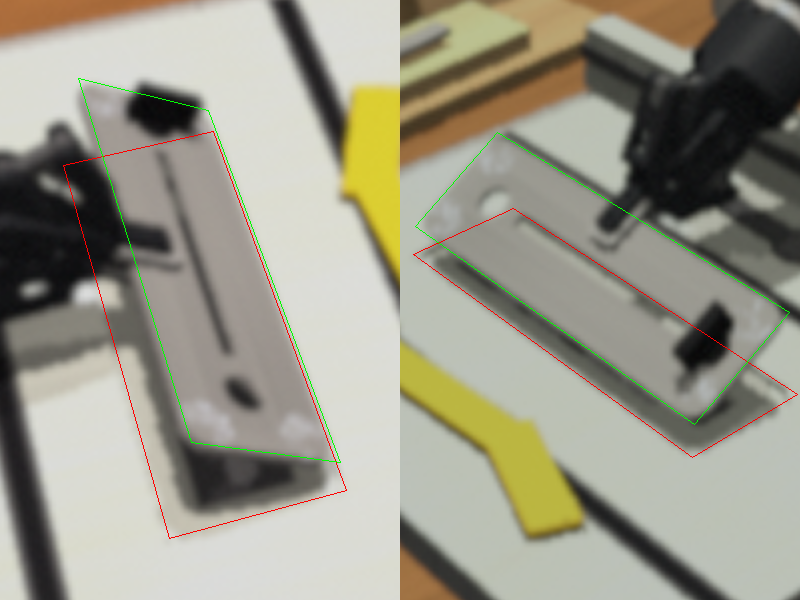

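Call:
arm_command:
  plan:
    - {"rotation": [0, 0, 0], "slide": [0.5, -8, 6], "claw": 0}
    - {"rotation": [0, 0, 0], "slide": [0.5, -6, 4.5], "claw": 0}
    - {"rotation": [0, 0, 0], "slide": [0, -3, 2], "claw": 0}
    - {"rotation": [0, 0, 0], "slide": [0, 0, 0], "claw": 0}
    - {"rotation": [0, 0, 0], "slide": [0, 0, 0], "claw": 0}

```text
clock: 8.4
tool_pos: [0.5987, -0.135, 0.0711]
tool_rot: [[-0.998, 0.028, 0.054], [0.061, 0.541, 0.839], [-0.006, 0.84, -0.542]]
force: [-0.4, -0.3, -2.1]
opening: 0.0035
gripper_force: 89.7
```

```bash
python3 - <<'E'
from bench import r
from h import *
s=r.state();print(s['tool_pos'],s['tool_rot'].round(3),s['force'])
R=s['tool_rot']
f=np.zeros((600,800,3),np.uint8)
for n,x in(("scene",0),("side",400)):
    p,d=r.snapshot(n);np.savez(f'pics/{n}4.npz',p=p,d=d);c=r.camera_params(n)
    q=cv2.resize(p,None,fx=4,fy=4,interpolation=2)
    u,v=(pix(c,[[.599,-.11,.04]])[0]*4).astype(int)
    f[:,x:x+400]=q[v-300:v+300,u-200:u+200]
cv2.imwrite('pics/c6.png',f[:,:,::-1])
E
```

```text
[ 0.59867975 -0.13498419  0.07106573] [[-0.998  0.028  0.054]
 [ 0.061  0.541  0.839]
 [-0.006  0.84  -0.542]] [-0.44737033 -0.26356149 -2.0749524 ]
```

View pics/c6.png

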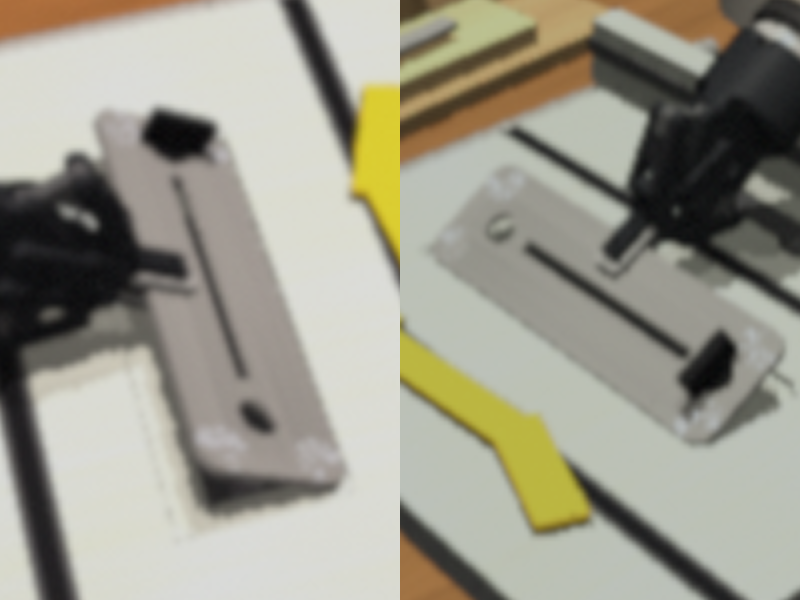

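The plate is over the recess with its low edge at the left wall. I'll seat that edge, then open a little.

Call:
arm_command:
  plan:
    - {"rotation": [0, 0, 0], "slide": [0, -1.3, 0.8], "claw": 0}
    - {"rotation": [0, 0, 0], "slide": [0, 0, 0], "claw": 0}
    - {"rotation": [0, 0, 0], "slide": [0, 0, 0], "claw": 0}

```text
clock: 8.75
tool_pos: [0.5991, -0.135, 0.0704]
tool_rot: [[-0.998, 0.027, 0.055], [0.061, 0.541, 0.839], [-0.007, 0.841, -0.542]]
force: [-0.5, -1.1, 1.2]
opening: 0.0031
gripper_force: 90.2
```

Call:
arm_command:
  plan:
    - {"rotation": [0, 0, 0], "slide": [0, -0.8, 0.6], "claw": 0}
    - {"rotation": [0, 0, 0], "slide": [0, 0, 0], "claw": 0}
    - {"rotation": [0, 0, 0], "slide": [0, 0, 0], "claw": 0}

```text
clock: 9.0
tool_pos: [0.5991, -0.1352, 0.07]
tool_rot: [[-0.998, 0.027, 0.055], [0.061, 0.54, 0.839], [-0.007, 0.841, -0.541]]
force: [-1.3, -3.2, 5.6]
opening: 0.0033
gripper_force: 90.7
```

It touched at z 0.0704, which matches the ledge height; the table top would have been 5 mm higher. So the edge is in the recess. Opening.

Call:
arm_command:
  plan:
    - {"rotation": [0, 0, 0], "slide": [0, 0, 0], "claw": 12}
    - {"rotation": [0, 0, 0], "slide": [0, 0, 0], "claw": 22}
    - {"rotation": [0, 0, 0], "slide": [0, 0, 0], "claw": 22}
    - {"rotation": [0, 0, 0], "slide": [0, 0, 0], "claw": 22}

```text
clock: 9.33
tool_pos: [0.5992, -0.1354, 0.0681]
tool_rot: [[-0.998, 0.027, 0.056], [0.061, 0.543, 0.838], [-0.007, 0.839, -0.544]]
force: [-0.0, -2.1, -0.6]
opening: 0.0186
gripper_force: 0.6
```

```bash
cat >look.py <<'E'
from bench import r
from h import *
def plate(n,k):
    c=r.camera_params(n);p,d=r.snapshot(n);np.savez(f'pics/{n}{k}.npz',p=p,d=d)
    P=cloud(c,d);L=(P-np.array([.599,-.110,.025]))@np.array([[.998,-.063,0],[.063,.998,0],[0,0,1]]).T*1000
    return p,d,L
E
python3 - <<'E'
from look import *
for n in("scene","side"):
    p,d,L=plate(n,5);hsv=cv2.cvtColor(p,cv2.COLOR_RGB2HSV)
    for x0,x1 in((-85,-60),(60,90)):
        m=(d>0)&(L[...,0]>x0)&(L[...,0]<x1)&(abs(L[...,1])<30)&(L[...,2]<80)&(L[...,2]>-2)
        print(n,x0,np.polyfit(L[m][:,1],L[m][:,2],1).round(3))
E
```

```text
scene -85 [-0.51  25.387]
scene 60 [-0.49  25.904]
side -85 [-0.491 25.658]
side 60 [-0.488 26.243]
```

Call:
arm_command:
  plan:
    - {"rotation": [0, 0, 0], "slide": [0, -11, -28], "claw": 22}
    - {"rotation": [0, 0, 0], "slide": [0, 0, -25], "claw": 22}
    - {"rotation": [0, 0, 0], "slide": [0, 0, -20], "claw": 22}
    - {"rotation": [0, 0, 0], "slide": [0, 20, -20], "claw": 22}
    - {"rotation": [0, 0, 0], "slide": [0, 30, -20], "claw": 22}
    - {"rotation": [0, 0, 0], "slide": [0, 30, -20], "claw": 22}
    - {"rotation": [0, 0, 0], "slide": [0, 0, 0], "claw": 22}

```text
clock: 10.02
tool_pos: [0.5964, -0.21, 0.2068]
tool_rot: [[-0.998, 0.018, 0.061], [0.061, 0.545, 0.836], [-0.018, 0.839, -0.545]]
force: [1.5, -0.7, 0.7]
opening: 0.0184
gripper_force: 0.0
```

```bash
python3 - <<'E'
from look import *
s=r.state();print(s['tool_pos'],s['tool_rot'].round(2))
f=np.zeros((600,800,3),np.uint8)
for n,x in(("scene",0),("side",400)):
    p,d,L=plate(n,6);c=r.camera_params(n)
    for x0,x1 in((-85,-78),(80,92),(40,75)):
        for y0 in(-25,25):
            m=(d>0)&(L[...,0]>x0)&(L[...,0]<x1)&(abs(L[...,1]-y0)<14)&(L[...,2]<80)&(L[...,2]>-2)
            print(n,x0,y0,m.sum(),np.median(L[m][:,2]).round(2))
    q=cv2.resize(p,None,fx=4,fy=4,interpolation=2)
    u,v=(pix(c,[[.599,-.11,.04]])[0]*4).astype(int)
    f[:,x:x+400]=q[v-300:v+300,u-200:u+200]
cv2.imwrite('pics/c7.png',f[:,:,::-1])
E
```

```text
[ 0.59643623 -0.20995187  0.20680085] [[-1.    0.02  0.06]
 [ 0.06  0.54  0.84]
 [-0.02  0.84 -0.54]]
scene -85 -25 30 5.58
scene -85 25 23 5.26
scene 80 -25 68 5.29
scene 80 25 69 5.03
scene 40 -25 189 5.43
scene 40 25 182 5.25
side -85 -25 9 5.76
side -85 25 20 4.99
side 80 -25 27 5.34
side 80 25 26 4.91
side 40 -25 76 5.31
side 40 25 81 5.26
```

View pics/c7.png

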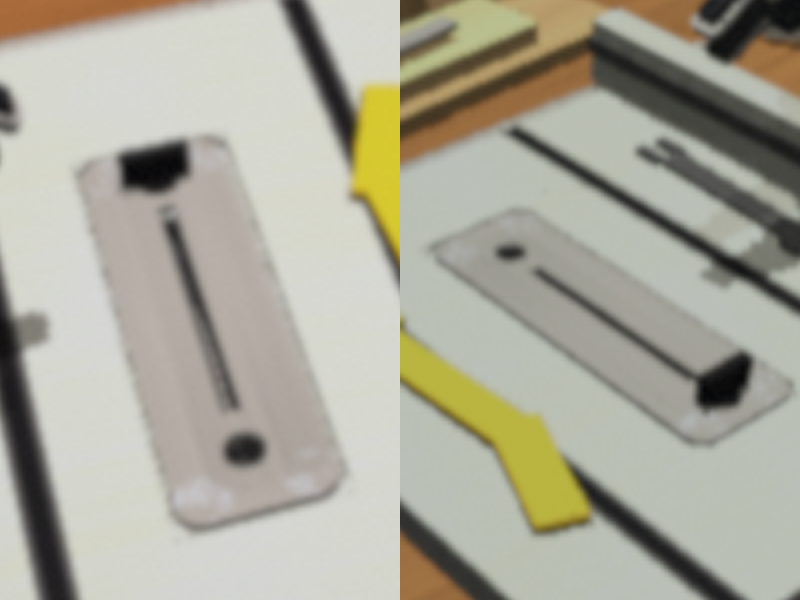

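The plate lies flush: the surface reads about 5 mm above the ledge on both sides. Now I'll turn the tool upright and crosswise for the bar.

Call:
arm_command:
  plan:
    - {"rotation": [7, 0, 0], "slide": [0, 0, 0], "claw": 22}
    - {"rotation": [7, 0, 0], "slide": [0, 0, 0], "claw": 35}
    - {"rotation": [7, 0, 0], "slide": [0, 0, 0], "claw": 35}
    - {"rotation": [7, 0, 0], "slide": [0, 0, 0], "claw": 35}
    - {"rotation": [7, 0, 0], "slide": [0, 0, 0], "claw": 35}
    - {"rotation": [7, 0, 0], "slide": [0, 0, 0], "claw": 35}
    - {"rotation": [7, 0, 0], "slide": [0, 0, 0], "claw": 35}
    - {"rotation": [7, 0, 0], "slide": [0, 0, 0], "claw": 35}
    - {"rotation": [1, 0, 0], "slide": [20, 25, 0], "claw": 35}
    - {"rotation": [0, 0, 0], "slide": [30, 25, 0], "claw": 35}
    - {"rotation": [0, 0, 0], "slide": [30, 25, 0], "claw": 35}
    - {"rotation": [0, 0, 0], "slide": [20, 25, 0], "claw": 35}

```text
clock: 11.12
tool_pos: [0.4957, -0.1016, 0.1966]
tool_rot: [[-0.998, 0.06, 0.001], [0.06, 0.998, 0.002], [-0.001, 0.002, -1.0]]
force: [0.9, 0.3, -0.5]
opening: 0.03
gripper_force: 0.0
```

Call:
arm_command:
  plan:
    - {"rotation": [0, 0, 7], "slide": [0, 0, 0], "claw": 35}
    - {"rotation": [0, 0, 7], "slide": [0, 0, 0], "claw": 35}
    - {"rotation": [0, 0, 7], "slide": [0, 0, 0], "claw": 35}
    - {"rotation": [0, 0, 7], "slide": [0, 0, 0], "claw": 35}
    - {"rotation": [0, 0, 7], "slide": [0, 0, 0], "claw": 35}
    - {"rotation": [0, 0, 7], "slide": [0, 0, 0], "claw": 35}
    - {"rotation": [0, 0, 7], "slide": [0, 0, 0], "claw": 35}
    - {"rotation": [0, 0, 7], "slide": [0, 0, 0], "claw": 35}
    - {"rotation": [0, 0, 7], "slide": [0, 0, 0], "claw": 35}
    - {"rotation": [0, 0, 7], "slide": [0, 0, 0], "claw": 35}
    - {"rotation": [0, 0, 7], "slide": [0, 0, 0], "claw": 35}
    - {"rotation": [0, 0, 7], "slide": [0, 0, 0], "claw": 35}

```text
clock: 12.12
tool_pos: [0.4985, -0.1028, 0.197]
tool_rot: [[-0.039, 0.999, 0.003], [0.999, 0.039, 0.002], [0.002, 0.003, -1.0]]
force: [0.0, 0.3, -0.6]
opening: 0.0302
gripper_force: 0.0
```

```bash
python3 - <<'E'
from look import *
s=r.state();print(s['tool_pos'],s['tool_rot'].round(3),s['joint_pos'].round(2))
B=np.array([[.998,-.063,0],[.063,.998,0],[0,0,1]])
for n in("scene","side","wrist"):
    p,d,L=plate(n,7)
    m=(d>0)&(abs(L[...,0]+105)<35)&(abs(L[...,1])<40)&(L[...,2]<36)&(L[...,2]>20)&(p.max(2)<90)
    t=m&(L[...,2]>27)
    Q=L[t];
    if len(Q)<15: print(n,len(Q));continue
    (a,b),w,an=cv2.minAreaRect(Q[:,:2].astype(np.float32))
    print(n,len(Q),'rec mm',np.round([a,b,*w,an],1),'z',np.median(Q[:,2]).round(1),'world',(np.array([a,b,0])/1000@B+[.599,-.11,0]).round(4))
E
```

```text
[ 0.49852984 -0.10282977  0.19701649] [[-0.039  0.999  0.003]
 [ 0.999  0.039  0.002]
 [ 0.002  0.003 -1.   ]] [-0.01  0.2   0.15  1.94 -0.04  1.    0.2 ]
scene 64 rec mm [-103.7   -1.8   36.6   11.5   85.5] z 29.3 world [ 0.4954 -0.1052  0.    ]
side 44 rec mm [-105.6    2.    34.9    9.7   84.6] z 29.4 world [ 0.4937 -0.1014  0.    ]
wrist 572 rec mm [-105.5   -0.3   39.4    9.9   89.4] z 29.4 world [ 0.4936 -0.1037  0.    ]
```

Call:
arm_command:
  plan:
    - {"rotation": [0, 0, 6], "slide": [0, 0, 0], "claw": 35}
    - {"rotation": [0, 0, 0], "slide": [-0.5, -2, 30], "claw": 35}
    - {"rotation": [0, 0, 0], "slide": [-0.5, -2, 30], "claw": 35}
    - {"rotation": [0, 0, 0], "slide": [0, 0, 30], "claw": 35}
    - {"rotation": [0, 0, 0], "slide": [0, 0, 25], "claw": 35}
    - {"rotation": [0, 0, 0], "slide": [0, 0, 12], "claw": 35}
    - {"rotation": [0, 0, 0], "slide": [0, 0, 0], "claw": 35}
    - {"rotation": [0, 0, 0], "slide": [0, 0, 0], "claw": 35}

```text
clock: 12.93
tool_pos: [0.4959, -0.1037, 0.0709]
tool_rot: [[0.059, 0.998, 0.005], [0.998, -0.059, 0.002], [0.002, 0.004, -1.0]]
force: [0.2, -0.1, 0.0]
opening: 0.0299
gripper_force: 0.0
```

Call:
arm_command:
  plan:
    - {"rotation": [0, 0, 0], "slide": [0, -1.7, 6], "claw": 35}
    - {"rotation": [0, 0, 0], "slide": [0, 0, 5], "claw": 35}
    - {"rotation": [0, 0, 0], "slide": [0, 0, 0], "claw": 35}
    - {"rotation": [0, 0, 0], "slide": [0, 0, 0], "claw": 15}
    - {"rotation": [0, 0, 0], "slide": [0, 0, 0], "claw": 0}
    - {"rotation": [0, 0, 0], "slide": [0, 0, 0], "claw": 0}
    - {"rotation": [0, 0, 0], "slide": [0, 0, 0], "claw": 0}
    - {"rotation": [0, 0, 0], "slide": [0, 0, 0], "claw": 0}
  squeeze: 30

```text
clock: 13.6
tool_pos: [0.4951, -0.1038, 0.061]
tool_rot: [[0.061, 0.998, 0.007], [0.998, -0.061, 0.002], [0.002, 0.007, -1.0]]
force: [-1.5, 0.9, 4.2]
opening: 0.0092
gripper_force: 31.9
```

Call:
arm_command:
  plan:
    - {"rotation": [0, 0, 6.5], "slide": [0, 0, 0], "claw": 0}
    - {"rotation": [0, 0, 6.5], "slide": [0, 0, 0], "claw": 0}
    - {"rotation": [0, 0, 6.5], "slide": [0, 0, 0], "claw": 0}
    - {"rotation": [0, 0, 6.5], "slide": [0, 0, 0], "claw": 0}
    - {"rotation": [0, 0, 6.5], "slide": [0, 0, 0], "claw": 0}
    - {"rotation": [0, 0, 6.5], "slide": [0, 0, 0], "claw": 0}
    - {"rotation": [0, 0, 6.5], "slide": [0, 0, 0], "claw": 0}
    - {"rotation": [0, 0, 6.5], "slide": [0, 0, 0], "claw": 0}
    - {"rotation": [0, 0, 6.5], "slide": [0, 0, 0], "claw": 0}
    - {"rotation": [0, 0, 6.5], "slide": [0, 0, 0], "claw": 0}
    - {"rotation": [0, 0, 6.5], "slide": [0, 0, 0], "claw": 0}
    - {"rotation": [0, 0, 0], "slide": [0, 0, 0], "claw": 0}

```text
clock: 14.6
tool_pos: [0.4951, -0.1038, 0.061]
tool_rot: [[0.967, 0.256, 0.007], [0.256, -0.967, 0.001], [0.007, 0.0, -1.0]]
force: [-1.4, -0.2, 5.6]
opening: 0.0094
gripper_force: 32.1
```

```bash
python3 - <<'E'
from bench import r
s=r.state();print(s['tool_pos'],s['force'],s['torque'],s['opening'],s['joint_pos'].round(2))
E
```

```text
[ 0.49511849 -0.10383409  0.06104607] [-1.41559769 -0.20775654  5.5876297 ] [-0.07746215  0.49682969 -0.04189622] 0.009431285121907282 [-0.24  0.42  0.44  2.07 -0.28  0.7  -0.93]
```

Call:
arm_command:
  plan:
    - {"rotation": [0, 0, 6], "slide": [0, 0, 0], "claw": 0}
    - {"rotation": [0, 0, 6], "slide": [0, 0, 0], "claw": 0}
    - {"rotation": [0, 0, 5], "slide": [0, 0, 0], "claw": 0}
    - {"rotation": [0, 0, 2], "slide": [0, 0, 0], "claw": 0}
    - {"rotation": [0, 0, 0], "slide": [0, 0, 0], "claw": 0}
    - {"rotation": [0, 0, 0], "slide": [0, 0, 0], "claw": 0}

```text
clock: 15.1
tool_pos: [0.4953, -0.1037, 0.061]
tool_rot: [[0.998, -0.068, 0.007], [-0.068, -0.998, 0.002], [0.007, -0.002, -1.0]]
force: [-1.3, 0.3, 3.8]
opening: 0.0091
gripper_force: 32.1
```

```bash
python3 - <<'E'
from bench import r
s=r.state();print(s['force'],s['torque'],s['opening'])
E
```

```text
[-1.28378001  0.31958531  3.84718307] [-0.0235468   0.40238472  0.00968586] 0.009072270271214967
```

Turned into line with the slot. Release, rise, and check from the wrist camera.

Call:
arm_command:
  plan:
    - {"rotation": [0, 0, 2], "slide": [0, 0, 0], "claw": 0}
    - {"rotation": [0, 0, 0], "slide": [0, 0, 0], "claw": 0}
    - {"rotation": [0, 0, 0], "slide": [0, 0, 0], "claw": 20}
    - {"rotation": [0, 0, 0], "slide": [0, 0, 0], "claw": 30}
    - {"rotation": [0, 0, 0], "slide": [0, 0, 0], "claw": 30}
    - {"rotation": [0, 0, 0], "slide": [0, 0, -10], "claw": 30}
    - {"rotation": [0, 0, 0], "slide": [0, 0, -30], "claw": 30}
    - {"rotation": [0, 0, 0], "slide": [0, 0, -40], "claw": 30}
    - {"rotation": [0, 0, 0], "slide": [0, 0, -40], "claw": 30}
    - {"rotation": [0, 0, 0], "slide": [0, 0, -40], "claw": 30}
    - {"rotation": [0, 0, 0], "slide": [0, 0, 0], "claw": 30}

```text
clock: 16.02
tool_pos: [0.4986, -0.1057, 0.2288]
tool_rot: [[0.994, -0.105, 0.022], [-0.105, -0.994, 0.002], [0.022, -0.004, -1.0]]
force: [0.8, -0.2, -0.3]
opening: 0.0253
gripper_force: 0.0
```

```bash
python3 - <<'E'
from look import *
s=r.state();print(s['clock'],s['tool_pos'],s['force'])
f=np.zeros((420,800,3),np.uint8)
for n in("scene","side","wrist"):
    p,d,L=plate(n,9)
    Q=L[(d>0)&(abs(L[...,0]+105)<35)&(abs(L[...,1])<40)&(L[...,2]<36)&(L[...,2]>27)&(p.max(2)<90)]
    if len(Q)>15:
        (a,b),w,an=cv2.minAreaRect(Q[:,:2].astype(np.float32));print(n,len(Q),'bar',np.round([a,b,*w,an],1))
    for x0 in(-115,-60,60,100):
        o=[]
        for y0 in(-28,28):
            m=(d>0)&(abs(L[...,0]-x0)<14)&(abs(L[...,1]-y0)<9)&(L[...,2]<20)&(L[...,2]>-2);o.append(np.median(L[m][:,2]).round(2) if m.sum()>5 else None)
        print(n,x0,o)
    if n=='wrist': f[:,:560]=p
    else:
        y=0 if n=='scene' else 210;u,v=pix(r.camera_params(n),[[.599,-.11,.04]])[0].astype(int)
        f[y:y+210,560:]=cv2.resize(p[v-70:v+70,u-80:u+80],(240,210),interpolation=2)
cv2.imwrite('pics/c8.png',f[:,:,::-1])
E
```

```text
16.0167 [ 0.49858842 -0.10572394  0.22880146] [ 0.82811176 -0.23159299 -0.31422122]
scene 55 bar [-101.5   -1.3    9.9   37.8   89.7]
scene -115 [np.float64(5.12), np.float64(5.72)]
scene -60 [np.float64(5.46), np.float64(5.64)]
scene 60 [np.float64(5.35), np.float64(5.62)]
scene 100 [np.float64(5.54), np.float64(5.55)]
side 38 bar [-104.2    0.9    8.3   36.4   89. ]
side -115 [np.float64(4.95), np.float64(5.17)]
side -60 [np.float64(5.2), np.float64(5.15)]
side 60 [np.float64(5.3), np.float64(5.07)]
side 100 [np.float64(5.45), np.float64(5.09)]
wrist 490 bar [-102.7   -0.2    9.9   39.5   89.4]
wrist -115 [np.float64(4.92), np.float64(4.9)]
wrist -60 [np.float64(4.98), np.float64(5.01)]
wrist 60 [np.float64(4.9), np.float64(4.9)]
wrist 100 [None, None]
```

View pics/c8.png

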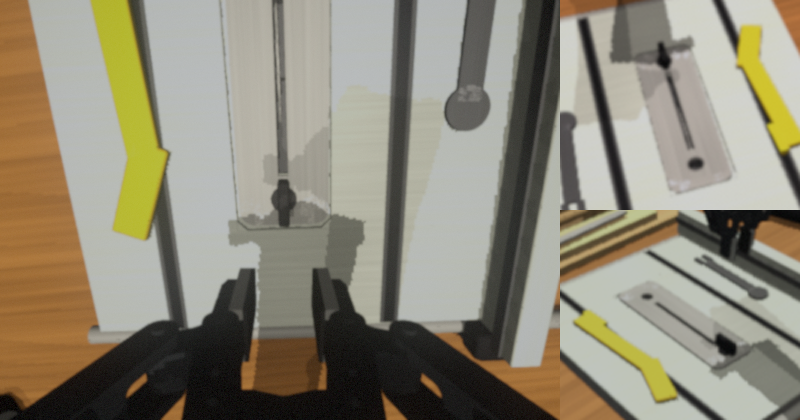

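The plate reads flush (about 5 mm above the ledge all round). The bar at wrist (284,200) is in line with the slot, and the push stick and spanner look undisturbed. Handing in.

```bash
python3 -c "
from bench import r
print(r.close_job())"
```

```text
the job is handed in; nothing more can be done
None
```

The narrow-slot plate lies flush in the recess with its thumb bar turned in line with the blade slot, the push stick and spanner look undisturbed, and the job is handed in at about 16 s; the hand-in returned no verdict, and I did not re-measure the other plate at the end.

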